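Zero the indexing table, count four clicks, lock it

ROBOT

A 6-joint arm with a two-finger parallel gripper is mounted at the origin on the work surface. World frame = base frame: x ahead of the robot, y to its left, z up, the work surface at z = 0. Lengths are in m, angles in rad, forces in N, time in s.
With the tool pointing down it reaches from about 0.25 to 0.775 m from the base axis. Payload 8.9 kg.
Tool frame: the origin (TCP) lies where the fingers leave the gripper's body, on its centre line; the fingertips stand ahead of it and the grasp point (between the pads) lies 54 mm ahead of it (robot.nose_length is the z of the fingertips in the tool frame, in m); z points along the fingers, y is the line along which they close (so a half turn about z gives the same grasp; the last joint's range is limited). The gripper opens to 85 mm and grips with 20 to 120 N. Pads are 22 mm wide; open, the fingers measure 114 mm over their backs; the gripper's body (76 mm by 85 mm) begins 54 mm behind the grasp point. The pads swing forward as they close: fully open they stand 13 mm farther back than shut.
Start: joints at [1.054, 0.291, -0.153, 1.127, 0, 1.431], TCP at [0.194, 0.488, 0.304] pointing down, gripper open.
Joint ranges: [-2.52, 2.52], [-0.91, 1.74], [-1.3, 1.37], [-1.96, 2.02], [-1.52, 1.47], [-3.14, 3.14]. Speed limits (rad/s): [2.22, 2.22, 2.79, 3.14, 3.14, 3.14].

INTERFACE

Orientations are given as a 3x3 rotation matrix whose columns are the frame's x, y, z axes.
In Python, from bench import robot gives the robot as it stands.
- The arm moves only by the shell command python3 -m jog 'ROWS' [FORCE]. ROWS is JSON, a list of rows, each an object of numbers: "rx", "ry", "rz": the turn, a rotation vector about the tool's x, y, z in rad; "tx", "ty", "tz": the shift along the tool's x, y, z in cm; "claw": the gripper's target within -1 to 1 (shut at 1, half-way at 0, fully open at -1). A call has 1 to 20 rows; each row shifts and turns the commanded pose from where the row before left it, along the tool's axes as they then stand; what a row does not reach is not made up. A row lasts 1/12 s, in which the tool goes at most 41.7 mm and 7.16 degrees, less where a joint would pass 70% of its speed; a pose out of reach is approached as far as the arm can. A call with a gripper value outside its range is refused whole. The fingers move at their own pace and stop on an object; FORCE is the grip in N (left out, the last holds). Time passes only in rows, so rows that do not move let the fingers close. It gives the time, the measured TCP pose, the force, the opening and the grip force at its end, in the units of the state.
- robot.sense(): the state, without advancing time (a new reading comes with each control period).
- robot.grab_frame(name): name is "side" or "top" or "wrist"; returns (picture, depth): 400x640x3 uint8, blue, green, red; 400x640 float32, m along the optical axis (not along the pixel's ray), 0 where there is no reading.
- robot.camera_params(name): a dict with "K" (3x3 intrinsics, pixels), "distortion" ([k1, k2, p1, p2, k3] as OpenCV has them; the pictures are not rectified), "view" (4x4, takes a point from world to camera coordinates); the wrist camera has in their place "tool_from_camera" (4x4, takes a point from camera to tool coordinates, whose origin is the TCP and whose axes are the flange's). Camera axes: x right, y down, z forward; pixel columns grow to the right and rows downward; lengths in m; the calibration is good to about 2 mm. A picture is of the moment at which its call begins: read the wrist's pose just before it. camera_params takes no time and is no camera call.
- robot.finish_job(): hands the job in; it is judged then, once.
The state is a dict: "time_s": time; "q": joint angles; "joint_vel": joint speeds; "joint_efforts": joint torques, N m; "position": TCP position; "orientation": TCP orientation; "ft_force": force on the tool from outside, world axes, zero at the start; "torque": the same for the moment, N m; "finger_gap": finger opening in m; "gripper_force": force on a finger pad.
Only numpy, scipy, OpenCV 4.12 (cv2) and the standard library are available. Lean on these libraries where they do the work, as an engineer would, in place of code of your own. Each camera call takes 0.05 s, during which the arm holds its last target. There are 200 camera calls.

TASK

Zero the small indexing table by pushing its dial round anticlockwise (seen from above) by the upright peg until it is against the stop, then turn it clockwise exactly four clicks, so that the peg stands at the fourth mark after the stop's own mark. Then push the lock bolt at the side fully home by its knob, and let go of everything; leave the other things on the bench where they are.

Things in the scene. Friction and masses are not known exactly. Their poses are not given: they have to be found in the camera images.
- index_base: Fixed beige base drum of the indexing table, 156 mm across, 34 mm high; origin at the centre of its underside, on the dial's axis, z up. On it turns a steel dial, 120 mm across, top face 46 mm above the bench, with a hub 32 mm across, 5 mm high. The lock bolt is on the base's +y side. Clamp feet, 20 mm high, reach 98 mm out along its +x and -x.
- stop_mark (a point): First of nine dark marks, 30 degrees apart, on the base's rim; this point is on it, 70 mm from the dial's axis, 35 mm high, 30 degrees anticlockwise of the base's +x. The peg points at it when the dial is at the stop. The other marks follow clockwise. The steel stop lug, 18 x 12 mm, top 46 mm high, is beside it on the rim, 12 degrees further anticlockwise.
- index_dial (a joint): Dial angle, rad: 0 at the stop, growing clockwise from above; a click every 0.5236 rad (30 degrees), nine in all from 0 to 4.19, hard ends 0.05 beyond. A spring draws it into the nearest click: some 5 to 10 N at the peg lifts it out, and just past half way it runs by itself into the next. It starts resting in one of the clicks 2 to 7 (1.05 to 3.67).
- peg (a point): Upright black peg on the dial, 14 mm in diameter, 45 mm from the dial's axis, standing from 46 to 82 mm above the bench; this point is on its axis, 66 mm above the bench. Pushed sideways along its circle it turns the dial. A short dark line on the dial runs outward from its foot.
- lock_bolt (a joint): Lock bolt travel, m: 0 withdrawn, 0.022 fully home (end stop). It slides level towards the dial's axis (along the base's -y) and stays where it is left; about 2 to 4 N moves it. It starts withdrawn within 3 mm. It goes fully home only with the dial resting in a click; between clicks it jams at about 0.013.
- bolt_knob (a point): Upright black knob on the bolt, 18 mm in diameter, from 21 to 63 mm above the bench; this point is on its axis, 45 mm up, 128 mm from the dial's axis when withdrawn, 106 mm when home. Beyond its outer side only the bolt's bar (21 mm high, ending 12 mm past the knob's axis) and a 10 mm high bed reaching 160 mm from the dial's axis.
- objective: Loose brass microscope objective, 34 mm wide, 40 mm high; origin at the centre of its underside. Bystander.
- ring_gauge: Loose steel ring gauge, 48 mm wide, 16 mm high; origin at the centre of its underside. Bystander.
- dish: Loose white dish, 68 mm wide, 22 mm high; origin at the centre of its underside. Bystander.
- oil_jar: Loose small amber jar, 38 mm wide, 45 mm high; origin at the centre of its underside. Bystander.
- gauge_case: Loose wooden gauge block case, 80 x 130 x 32 mm; origin at the centre of its underside. Bystander.
- screwdriver: Loose screwdriver lying on the bench; origin under its middle. Bystander.
- mouse: Loose black computer mouse, 105 x 60 x 34 mm; origin at the centre of its underside. Bystander.

How it is judged:
On the way, in this order (a step that is already met when the one before it is completed fails the run):
1. the dial is zeroed against the stop (value of joint index_dial below 0.12 rad), for 0.2 s.
2. the dial rests in the fourth click with the bolt still out (value of joint index_dial between 1.974 and 2.214 rad and value of joint lock_bolt below 0.012 m), for 0.3 s.
At the end, for the whole second after the job is handed in: The dial is at rest in the fourth click from the stop (2.094 rad, within 0.12 rad) and the lock bolt is home (travel over 19 of its 22 mm) (value of joint index_dial between 1.974 and 2.214 rad and value of joint lock_bolt above 0.019 m and velocity of joint index_dial between -0.1 and 0.1 rad/s); the robot touches nothing.
It fails at once if a loose bystander was shifted by more than 30 mm (distance of any of objective, ring_gauge, dish, oil_jar, gauge_case, screwdriver, mouse from where it was at the start of the episode above 0.03 m).
It also fails if it takes over 69 s, if anything falls off the work surface, if the arm or the gripper's body presses on something with over 40 N, if the wrist force passes 120 N, or if a joint passes its speed limit or range.

## Working session

There is one attempt and no reset: what is moved stays moved. The work goes in short steps, Python scripts to look and compute and a shell command to move; the robot and the scene stay as the last step left them, time stands still between calls to the robot, and variables do not carry over. Pictures are saved under pics/ and viewed, at most 10 in all, crops included, and the job is handed in when it is done.

```bash
mkdir -p pics; ls; python3 - <<'E'
from bench import robot
import cv2,numpy as np
s=robot.sense();print(s['time_s'],s['position'],s['orientation'],robot.nose_length,s['finger_gap'])
for n in("top","side"):
    p,d=robot.grab_frame(n);cv2.imwrite(f"pics/{n}0.png",p);np.savez(f"{n}0.npz",p=p,d=d)
    c=robot.camera_params(n);print(n,c)
E
```

```text
pics
0.0 [0.19348456 0.48768827 0.30332234] [[-9.29479465e-01  3.68873298e-01 -6.43818414e-04]
 [ 3.68873817e-01  9.29478783e-01 -1.14002893e-03]
 [ 1.77889324e-04 -1.29712124e-03 -9.99999143e-01]] 0.0726 0.08509527172054418
top {'K': array([[448.12806713,   0.        , 311.62202023],
       [  0.        , 448.12806713, 199.43911147],
       [  0.        ,   0.        ,   1.        ]]), 'distortion': array([-0.04289737,  0.        ,  0.        ,  0.        ,  0.        ]), 'view': array([[-0.00733417, -0.99990095, -0.01201223, -0.02323619],
       [-0.99117732,  0.00885892, -0.13224611,  0.55973572],
       [ 0.13233943,  0.01093633, -0.99114412,  1.24771571],
       [ 0.        ,  0.        ,  0.        ,  1.        ]])}
side {'K': array([[383.66199002,   0.        , 322.87761002],
       [  0.        , 383.66199002, 203.60083316],
       [  0.        ,   0.        ,   1.        ]]), 'distortion': array([-0.05175969,  0.        ,  0.        ,  0.        ,  0.        ]), 'view': array([[ 0.9885825 , -0.15035883, -0.00984211, -0.53876006],
       [-0.09375143, -0.56263388, -0.82137311,  0.09422247],
       [ 0.11796319,  0.81291779, -0.57030636,  1.11282882],
       [ 0.        ,  0.        ,  0.        ,  1.        ]])}
```

View pics/top0.png

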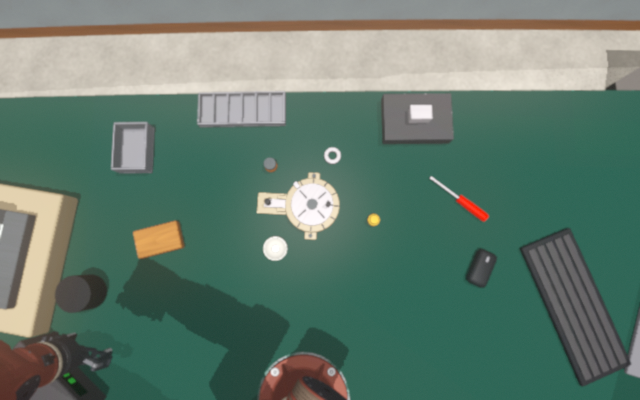

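View pics/side0.png

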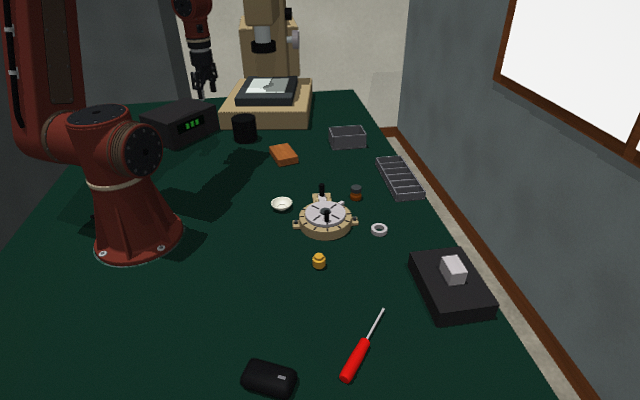

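The top view shows the table at about (312,205). The bolt knob is to its left at (267,202), the peg to its right near (328,204), and the dish, jar, ring and objective stand around it. Next I'll take an enlarged crop and measure.

```bash
cat > h.py <<'E'
import cv2,numpy as np
from bench import robot
def ray(n,uv,z):
    c=robot.camera_params(n);V=c['view'];R,t=V[:3,:3],V[:3,3]
    p=cv2.undistortPoints(np.array(uv,float).reshape(-1,1,2),c['K'],c['distortion']).reshape(-1,2)
    d=np.c_[p,np.ones(len(p))]@R;o=-R.T@t
    return o+d*((z-o[2])/d[:,2:])
def proj(n,X):
    c=robot.camera_params(n);V=c['view'];r=cv2.Rodrigues(V[:3,:3])[0]
    return cv2.projectPoints(np.array(X,float).reshape(-1,1,3),r,V[:3,3],c['K'],c['distortion'])[0].reshape(-1,2)
E
python3 - <<'E'
from h import *
p=np.load('top0.npz')['p'];q=np.load('side0.npz')['p']
a=cv2.resize(p[165:245,250:350],None,fx=6,fy=6,interpolation=cv2.INTER_CUBIC)
b=cv2.resize(q[175:245,280:370],None,fx=6,fy=6,interpolation=cv2.INTER_CUBIC)
cv2.imwrite('pics/t1.png',a);cv2.imwrite('pics/s1.png',b)
hsv=cv2.cvtColor(p,cv2.COLOR_BGR2HSV)
m=((hsv[...,2]>110)&((hsv[...,1]<110))).astype(np.uint8);m[:, :250]=0;m[:170]=0;m[245:]=0;m[:,345:]=0
n,l,st,ce=cv2.connectedComponentsWithStats(m)
for i in range(1,n):
    if st[i,4]>20:print(st[i],ce[i],ray('top',ce[i],.034))
# dark blobs inside
dk=((p.max(2)<75)).astype(np.uint8);dk[:,:255]=0;dk[:175]=0;dk[235:]=0;dk[:,340:]=0
n,l,st,ce=cv2.connectedComponentsWithStats(dk)
for i in range(1,n):
    if 4<st[i,4]<600:print('dark',st[i],ce[i],ray('top',ce[i],.063),ray('top',ce[i],.082))
E
```

```text
[ 250  170   95   75 7031] [297.45285166 207.39766747] [[0.5372682  0.01305668 0.034     ]]
```

View pics/t1.png

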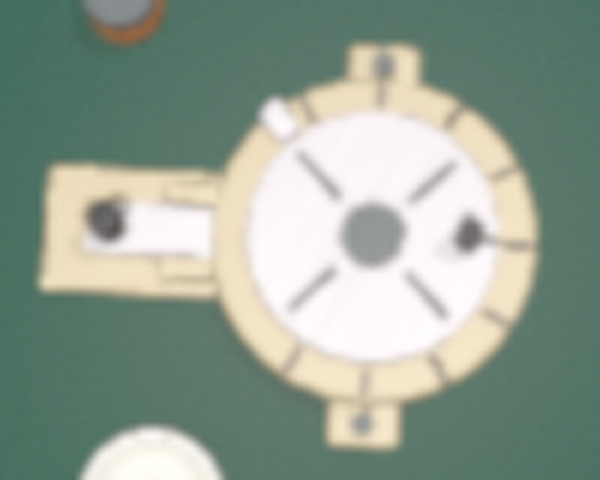

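View pics/s1.png

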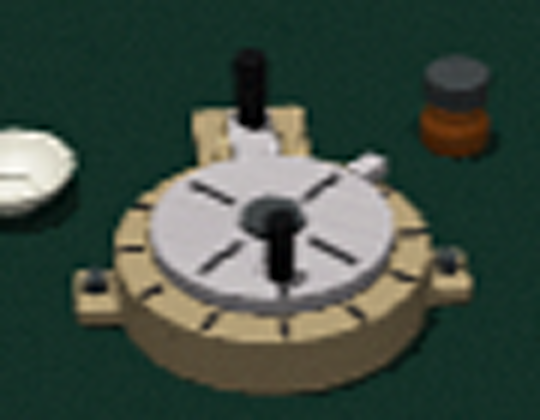

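The crops show the peg at (468,234) in the top crop, pointing at the fifth mark (520,244), so the dial starts in click 4. The stop lug is at (279,118), the knob at (105,220), the hub at (372,235) and the foot screws at (384,64) and (362,425). The base is rotated only a few degrees.

```bash
python3 - <<'E'
from h import *
T=lambda L:np.array([[250+(x+.5)/6-.5,165+(y+.5)/6-.5] for x,y in L])
sc=ray('top',T([(384,64),(362,425)]),.021)
hub=ray('top',T([(372,235)]),.051)[0]
mk=ray('top',T([(308,108),(381,95),(455,115),(503,173),(520,244),(495,319),(438,368),(365,382),(292,358)]),.035)
A=np.c_[2*mk[:,:2],np.ones(9)];s=np.linalg.lstsq(A,(mk[:,:2]**2).sum(1),rcond=None)[0];c=s[:2]
print('screws',sc,'mid',sc.mean(0),'hub',hub,'markcircle',c,np.sqrt(s[2]+c@c))
v=sc[0]-sc[1];print('yaw',np.degrees(np.arctan2(v[1],v[0])))
a=np.degrees(np.arctan2(mk[:,1]-c[1],mk[:,0]-c[0]));print('mark yaw',(a-(30-30*np.arange(9))+180)%360-180)
# knob/peg by side+top rays: tops
S=lambda L:np.array([[280+(x+.5)/6-.5,175+(y+.5)/6-.5] for x,y in L])
print('knob side top',ray('side',S([(250,54)]),.063),'top',ray('top',T([(102,220)]),.063))
print('peg side top',ray('side',S([(283,218)]),.082),'top',ray('top',T([(468,226)]),.082),'foot line',ray('top',T([(487,240)]),.046))
E
```

```text
screws [[ 0.63297948 -0.03386967  0.021     ]
 [ 0.45742973 -0.0219457   0.021     ]] mid [ 0.5452046  -0.02790769  0.021     ] hub [ 0.54534897 -0.02774169  0.051     ] markcircle [ 0.5464344  -0.02844815] 0.06973387979162736
yaw -3.885767540263874
mark yaw [-3.53488612 -3.2831426  -3.91437907 -4.01470173 -3.33143297 -4.82459234
 -4.54984121 -3.89459608 -4.29931489]
knob side top [[0.55500552 0.09621965 0.063     ]] top [[0.55205681 0.09859882 0.063     ]]
peg side top [[ 0.5446479  -0.07912584  0.082     ]] top [[ 0.54529721 -0.07231834  0.082     ]] foot line [[ 0.54310088 -0.08212582  0.046     ]]
```

```bash
R='{"tx":-2.95,"ty":-2.18}'; python3 -m jog '[{"tx":-2.95,"ty":-2.18},{"tx":-2.95,"ty":-2.18},{"tx":-2.95,"ty":-2.18},{"tx":-2.95,"ty":-2.18},{"tx":-2.95,"ty":-2.18},{"tx":-2.95,"ty":-2.18},{"tx":-2.95,"ty":-2.18},{"tx":-2.95,"ty":-2.18},{"tx":-2.95,"ty":-2.18},{"tx":-2.95,"ty":-2.18},{"tx":-2.95,"ty":-2.18},{"tx":-2.95,"ty":-2.18},{"tx":-2.95,"ty":-2.18},{"tx":-2.95,"ty":-2.18},{"tx":-2.95,"ty":-2.18},{"tx":-2.95,"ty":-2.18},{"tx":-2.95,"ty":-2.18},{"tx":-2.95,"ty":-2.18}]'; python3 -m jog '[{"rz":0.12,"tz":0.8},{"rz":0.12,"tz":0.8},{"rz":0.12,"tz":0.8},{"rz":0.12,"tz":0.8},{"rz":0.12,"tz":0.8},{"rz":0.12,"tz":0.8},{"rz":0.12,"tz":0.8},{"rz":0.12,"tz":0.8},{"rz":0.12,"tz":0.8},{"rz":0.12,"tz":0.8},{"rz":0.06,"tz":0.8},{},{}]'
cat > st.py <<'E'
from h import *
s=robot.sense();p=s['position'];o=s['orientation']
c=np.array([.5455,-.028]);yaw=np.degrees(np.arctan2(o[1,0],o[0,0]))
b=np.radians(-3.9);r=p[:2]-c;x=np.array([np.cos(b),np.sin(b)]);y=np.array([-x[1],x[0]])
print('t',s['time_s'],'p',p.round(4),'tilt',o[:2,2].round(4),'xyaw',yaw.round(2),'q6',s['q'][5].round(2),'gap',s['finger_gap'].round(4),'gf',s['gripper_force'],'F',np.round(s['ft_force'],1))
print('base xy',(x@r).round(4),(y@r).round(4),'R',np.hypot(*r).round(4),'baseang',np.degrees(np.arctan2(y@r,x@r)).round(2))
for n,t in(('peg4',c-.045*y),('knob',c+.128*y)):
  d=t-p[:2];print(n,'tool dx dy cm',(100*d@o[:2,0]).round(2),(100*d@o[:2,1]).round(2))
E
python3 st.py
```

```text
invalid input
invalid input
Traceback (most recent call last):
  File "st.py", line 5, in <module>
    print('t',s['time_s'],'p',p.round(4),'tilt',o[:2,2].round(4),'xyaw',yaw.round(2),'q6',s['q'][5].round(2),'gap',s['finger_gap'].round(4),'gf',s['gripper_force'],'F',np.round(s['ft_force'],1))
                                                                                                                   ^^^^^^^^^^^^^^^^^^^^^
AttributeError: 'float' object has no attribute 'round'
```

```bash
sed -i "s/s\['finger_gap'\].round(4)/round(s['finger_gap'],4)/" st.py; python3 -m jog '[{"rx":0,"ry":0,"rz":0,"tx":-2.95,"ty":-2.18,"tz":0,"claw":-1}]'; python3 st.py
```

```text
time_s: 0.18
position: [0.2116, 0.4595, 0.3034]
orientation: [[-0.931, 0.365, -0.001], [0.365, 0.931, 0.002], [0.001, 0.001, -1.0]]
ft_force: [1.2, -0.9, -0.1]
finger_gap: 0.0856
gripper_force: 0.0
t 0.1833 p [0.2116 0.4595 0.3034] tilt [-0.0009  0.0017] xyaw 158.56 q6 1.37 gap 0.0856 gf 0.0 F [ 1.2 -0.9 -0.1]
base xy -0.3663 0.4637 R 0.5909 baseang 128.31
peg4 tool dx dy cm -50.26 -37.47
knob tool dx dy cm -45.04 -20.97
```

```bash
python3 -m jog '[{"rx":0,"ry":0,"rz":0,"tx":-2.95,"ty":-2.18,"tz":0,"claw":-1},{"rx":0,"ry":0,"rz":0,"tx":-2.95,"ty":-2.18,"tz":0,"claw":-1},{"rx":0,"ry":0,"rz":0,"tx":-2.95,"ty":-2.18,"tz":0,"claw":-1},{"rx":0,"ry":0,"rz":0,"tx":-2.95,"ty":-2.18,"tz":0,"claw":-1},{"rx":0,"ry":0,"rz":0,"tx":-2.95,"ty":-2.18,"tz":0,"claw":-1},{"rx":0,"ry":0,"rz":0,"tx":-2.95,"ty":-2.18,"tz":0,"claw":-1},{"rx":0,"ry":0,"rz":0,"tx":-2.95,"ty":-2.18,"tz":0,"claw":-1},{"rx":0,"ry":0,"rz":0,"tx":-2.95,"ty":-2.18,"tz":0,"claw":-1},{"rx":0,"ry":0,"rz":0,"tx":-2.95,"ty":-2.18,"tz":0,"claw":-1},{"rx":0,"ry":0,"rz":0,"tx":-2.95,"ty":-2.18,"tz":0,"claw":-1},{"rx":0,"ry":0,"rz":0,"tx":-2.95,"ty":-2.18,"tz":0,"claw":-1},{"rx":0,"ry":0,"rz":0,"tx":-2.95,"ty":-2.18,"tz":0,"claw":-1},{"rx":0,"ry":0,"rz":0,"tx":-2.95,"ty":-2.18,"tz":0,"claw":-1},{"rx":0,"ry":0,"rz":0,"tx":-2.95,"ty":-2.18,"tz":0,"claw":-1},{"rx":0,"ry":0,"rz":0,"tx":-2.95,"ty":-2.18,"tz":0,"claw":-1},{"rx":0,"ry":0,"rz":0,"tx":-2.95,"ty":-2.18,"tz":0,"claw":-1},{"rx":0,"ry":0,"rz":0,"tx":-2.95,"ty":-2.18,"tz":0,"claw":-1}]'|head -2; python3 -m jog '[{"rx":0,"ry":0,"rz":0.12,"tx":0,"ty":0,"tz":0.8,"claw":-1},{"rx":0,"ry":0,"rz":0.12,"tx":0,"ty":0,"tz":0.8,"claw":-1},{"rx":0,"ry":0,"rz":0.12,"tx":0,"ty":0,"tz":0.8,"claw":-1},{"rx":0,"ry":0,"rz":0.12,"tx":0,"ty":0,"tz":0.8,"claw":-1},{"rx":0,"ry":0,"rz":0.12,"tx":0,"ty":0,"tz":0.8,"claw":-1},{"rx":0,"ry":0,"rz":0.12,"tx":0,"ty":0,"tz":0.8,"claw":-1},{"rx":0,"ry":0,"rz":0.12,"tx":0,"ty":0,"tz":0.8,"claw":-1},{"rx":0,"ry":0,"rz":0.12,"tx":0,"ty":0,"tz":0.8,"claw":-1},{"rx":0,"ry":0,"rz":0.12,"tx":0,"ty":0,"tz":0.8,"claw":-1},{"rx":0,"ry":0,"rz":0.12,"tx":0,"ty":0,"tz":0.8,"claw":-1},{"rx":0,"ry":0,"rz":0.06,"tx":0,"ty":0,"tz":0.8,"claw":-1},{"rx":0,"ry":0,"rz":0,"tx":0,"ty":0,"tz":0,"claw":-1},{"rx":0,"ry":0,"rz":0,"tx":0,"ty":0,"tz":0,"claw":-1}]'|head -2; python3 st.py
python3 - <<'E'
from h import *
p,d=robot.grab_frame('wrist');cv2.imwrite('pics/w1.png',p);print(robot.camera_params('wrist'))
E
```

```text
time_s: 1.6
position: [0.543, -0.0745, 0.3036]
time_s: 2.68
position: [0.5421, -0.0725, 0.2155]
t 2.6833 p [ 0.5421 -0.0725  0.2155] tilt [-0.0013  0.0003] xyaw 86.29 q6 1.37 gap 0.0858 gf 0.0 F [-0.1  0.1 -0.5]
base xy -0.0004 -0.0447 R 0.0447 baseang -90.52
peg4 tool dx dy cm -0.03 0.04
knob tool dx dy cm 17.27 0.1
{'K': array([[354.59159421,   0.        , 316.67867098],
       [  0.        , 354.59159421, 203.74223514],
       [  0.        ,   0.        ,   1.        ]]), 'distortion': array([-0.07806064,  0.        ,  0.        ,  0.        ,  0.        ]), 'tool_from_camera': array([[-4.49146659e-04, -9.58860860e-01, -2.83876118e-01,
         7.20324467e-02],
       [ 9.99999883e-01, -4.80943340e-04,  4.23111945e-05,
        -1.25011492e-03],
       [-1.77098877e-04, -2.83876066e-01,  9.58860964e-01,
        -7.02463623e-02],
       [ 0.00000000e+00,  0.00000000e+00,  0.00000000e+00,
         1.00000000e+00]])}
```

View pics/w1.png

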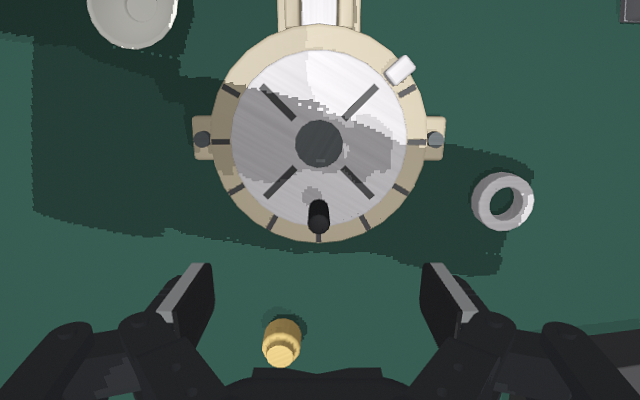

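The wrist view shows the peg at (319,218) on the centre line between the open fingers, pointing at its mark. The lug is at (400,70) and the objective at (282,345), clear of the fingers. I'll descend and grip.

```bash
python3 -m jog '[{"rx":0,"ry":0,"rz":0,"tx":0,"ty":0,"tz":2.2,"claw":-1},{"rx":0,"ry":0,"rz":0,"tx":0,"ty":0,"tz":2.2,"claw":-1},{"rx":0,"ry":0,"rz":0,"tx":0,"ty":0,"tz":2.2,"claw":-1},{"rx":0,"ry":0,"rz":0,"tx":0,"ty":0,"tz":2.1,"claw":-1},{"rx":0,"ry":0,"rz":0,"tx":0,"ty":0,"tz":0,"claw":0},{"rx":0,"ry":0,"rz":0,"tx":0,"ty":0,"tz":0,"claw":0.3},{"rx":0,"ry":0,"rz":0,"tx":0,"ty":0,"tz":0,"claw":0.5},{"rx":0,"ry":0,"rz":0,"tx":0,"ty":0,"tz":0,"claw":1},{"rx":0,"ry":0,"rz":0,"tx":0,"ty":0,"tz":0,"claw":1},{"rx":0,"ry":0,"rz":0,"tx":0,"ty":0,"tz":0,"claw":1},{"rx":0,"ry":0,"rz":0,"tx":0,"ty":0,"tz":0,"claw":1},{"rx":0,"ry":0,"rz":0,"tx":0,"ty":0,"tz":0,"claw":1}]' 20; python3 st.py
```

```text
time_s: 3.73
position: [0.543, -0.0728, 0.13]
orientation: [[0.067, 0.998, 0.002], [0.998, -0.067, -0.001], [-0.0, 0.002, -1.0]]
ft_force: [-1.5, -1.3, 6.3]
finger_gap: 0.0132
gripper_force: 21.3
t 3.7333 p [ 0.543  -0.0728  0.13  ] tilt [ 0.0015 -0.0005] xyaw 86.17 q6 1.37 gap 0.0132 gf 21.280328035354614 F [-1.5 -1.3  6.3]
base xy 0.0005 -0.0449 R 0.0449 baseang -89.34
peg4 tool dx dy cm -0.01 -0.05
knob tool dx dy cm 17.29 -0.03
```

```bash
python3 -m jog '[{"rx":0,"ry":0,"rz":-0.1047,"tx":0.025,"ty":0.47,"tz":0,"claw":1},{"rx":0,"ry":0,"rz":-0.1047,"tx":0.025,"ty":0.47,"tz":0,"claw":1},{"rx":0,"ry":0,"rz":-0.1047,"tx":0.025,"ty":0.47,"tz":0,"claw":1},{"rx":0,"ry":0,"rz":-0.1047,"tx":0.025,"ty":0.47,"tz":0,"claw":1},{"rx":0,"ry":0,"rz":-0.1047,"tx":0.025,"ty":0.47,"tz":0,"claw":1}]'; python3 st.py
```

```text
time_s: 4.15
position: [0.5659, -0.0681, 0.13]
orientation: [[-0.446, 0.895, 0.001], [0.895, 0.446, -0.0], [-0.001, 0.001, -1.0]]
ft_force: [-9.8, -4.4, 12.0]
finger_gap: 0.0131
gripper_force: 21.8
t 4.15 p [ 0.5659 -0.0681  0.13  ] tilt [ 0.0013 -0.0001] xyaw 116.47 q6 0.86 gap 0.0131 gf 21.800477206707 F [-9.8 -4.4 12. ]
base xy 0.0231 -0.0386 R 0.045 baseang -59.13
peg4 tool dx dy cm 0.61 -2.31
knob tool dx dy cm 15.54 6.43
```

Tracking well. I'll do the remaining 90° plus a little.

```bash
python3 -m jog '[{"rx":0,"ry":0,"rz":-0.1047,"tx":0.025,"ty":0.47,"tz":0,"claw":1},{"rx":0,"ry":0,"rz":-0.1047,"tx":0.025,"ty":0.47,"tz":0,"claw":1},{"rx":0,"ry":0,"rz":-0.1047,"tx":0.025,"ty":0.47,"tz":0,"claw":1},{"rx":0,"ry":0,"rz":-0.1047,"tx":0.025,"ty":0.47,"tz":0,"claw":1},{"rx":0,"ry":0,"rz":-0.1047,"tx":0.025,"ty":0.47,"tz":0,"claw":1},{"rx":0,"ry":0,"rz":-0.1047,"tx":0.025,"ty":0.47,"tz":0,"claw":1},{"rx":0,"ry":0,"rz":-0.1047,"tx":0.025,"ty":0.47,"tz":0,"claw":1},{"rx":0,"ry":0,"rz":-0.1047,"tx":0.025,"ty":0.47,"tz":0,"claw":1},{"rx":0,"ry":0,"rz":-0.1047,"tx":0.025,"ty":0.47,"tz":0,"claw":1},{"rx":0,"ry":0,"rz":-0.1047,"tx":0.025,"ty":0.47,"tz":0,"claw":1},{"rx":0,"ry":0,"rz":-0.1047,"tx":0.025,"ty":0.47,"tz":0,"claw":1},{"rx":0,"ry":0,"rz":-0.1047,"tx":0.025,"ty":0.47,"tz":0,"claw":1},{"rx":0,"ry":0,"rz":-0.1047,"tx":0.025,"ty":0.47,"tz":0,"claw":1},{"rx":0,"ry":0,"rz":-0.1047,"tx":0.025,"ty":0.47,"tz":0,"claw":1},{"rx":0,"ry":0,"rz":-0.1047,"tx":0.025,"ty":0.47,"tz":0,"claw":1},{"rx":0,"ry":0,"rz":0,"tx":0,"ty":0.1,"tz":0,"claw":1},{"rx":0,"ry":0,"rz":0,"tx":0,"ty":0,"tz":0,"claw":1},{"rx":0,"ry":0,"rz":0,"tx":0,"ty":0,"tz":0,"claw":1},{"rx":0,"ry":0,"rz":0,"tx":0,"ty":0,"tz":0,"claw":1}]'; python3 st.py
```

```text
time_s: 5.73
position: [0.5853, -0.0088, 0.13]
orientation: [[-0.898, -0.439, 0.0], [-0.439, 0.898, -0.004], [0.002, -0.004, -1.0]]
ft_force: [-3.5, -9.3, 6.6]
finger_gap: 0.0132
gripper_force: 21.3
t 5.7333 p [ 0.5853 -0.0088  0.13  ] tilt [ 0.0002 -0.004 ] xyaw -153.93 q6 -0.59 gap 0.0132 gf 21.324789226055145 F [-3.5 -9.3  6.6]
base xy 0.0384 0.0219 R 0.0442 baseang 29.67
peg4 tool dx dy cm 6.67 -3.87
knob tool dx dy cm -1.97 11.11
```

```bash
python3 -m jog '[{"rx":0,"ry":0,"rz":0,"tx":0,"ty":0.1,"tz":0,"claw":1},{"rx":0,"ry":0,"rz":0,"tx":0,"ty":0.1,"tz":0,"claw":1},{"rx":0,"ry":0,"rz":0,"tx":0,"ty":0,"tz":0,"claw":1},{"rx":0,"ry":0,"rz":0,"tx":0,"ty":0,"tz":0,"claw":1},{"rx":0,"ry":0,"rz":0,"tx":0,"ty":0,"tz":0,"claw":1}]'; python3 st.py
```

```text
time_s: 6.15
position: [0.5847, -0.0071, 0.13]
orientation: [[-0.898, -0.439, 0.001], [-0.439, 0.898, -0.004], [0.001, -0.004, -1.0]]
ft_force: [-3.2, -9.6, 6.2]
finger_gap: 0.0133
gripper_force: 21.2
t 6.15 p [ 0.5847 -0.0071  0.13  ] tilt [ 0.0006 -0.0041] xyaw -153.93 q6 -0.59 gap 0.0133 gf 21.240117251873016 F [-3.2 -9.6  6.2]
base xy 0.0376 0.0236 R 0.0444 baseang 32.04
peg4 tool dx dy cm 6.69 -4.06
knob tool dx dy cm -1.96 10.93
```

```bash
python3 -m jog '[{"rx":0,"ry":0,"rz":0,"tx":0,"ty":0.1,"tz":0,"claw":1},{"rx":0,"ry":0,"rz":0,"tx":0,"ty":0.1,"tz":0,"claw":1},{"rx":0,"ry":0,"rz":0,"tx":0,"ty":0,"tz":0,"claw":1},{"rx":0,"ry":0,"rz":0,"tx":0,"ty":0,"tz":0,"claw":1},{"rx":0,"ry":0,"rz":0,"tx":0,"ty":0,"tz":0,"claw":1}]'>/dev/null; python3 st.py
python3 - <<'E'
from h import *
p,d=robot.grab_frame('wrist');cv2.imwrite('pics/w2.png',p)
E
```

```text
t 6.5667 p [ 0.5845 -0.0066  0.13  ] tilt [ 0.002  -0.0068] xyaw -153.99 q6 -0.59 gap 0.0131 gf 21.217282712459564 F [ -0.  -16.1   3.1]
base xy 0.0375 0.024 R 0.0445 baseang 32.67
peg4 tool dx dy cm 6.69 -4.11
knob tool dx dy cm -1.94 10.88
```

View pics/w2.png

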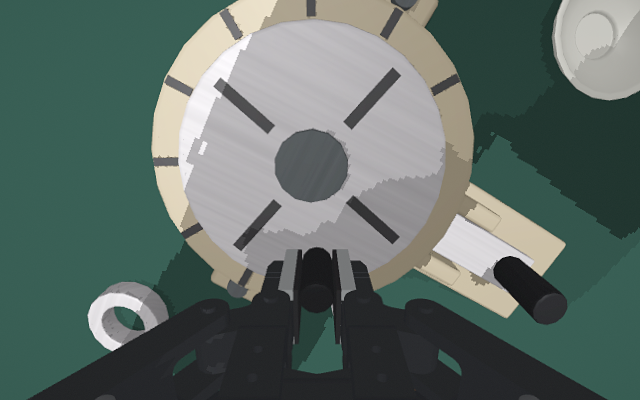

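The hard end is confirmed: the force rose to 16 N at 32.7°, which is the stop mark plus 2.9°. The wrist picture shows the peg gripped at (316,280), the lug out of sight beneath the fingers, and the bystanders clear. Now I'll turn clockwise.

```bash
python3 -m jog '[{"rx":0,"ry":0,"rz":0,"tx":0,"ty":-0.5,"tz":0,"claw":1},{"rx":0,"ry":0,"rz":0.1047,"tx":0.025,"ty":-0.47,"tz":0,"claw":1},{"rx":0,"ry":0,"rz":0.1047,"tx":0.025,"ty":-0.47,"tz":0,"claw":1},{"rx":0,"ry":0,"rz":0.1047,"tx":0.025,"ty":-0.47,"tz":0,"claw":1},{"rx":0,"ry":0,"rz":0.1047,"tx":0.025,"ty":-0.47,"tz":0,"claw":1},{"rx":0,"ry":0,"rz":0.1047,"tx":0.025,"ty":-0.47,"tz":0,"claw":1},{"rx":0,"ry":0,"rz":0.1047,"tx":0.025,"ty":-0.47,"tz":0,"claw":1},{"rx":0,"ry":0,"rz":0.1047,"tx":0.025,"ty":-0.47,"tz":0,"claw":1},{"rx":0,"ry":0,"rz":0.1047,"tx":0.025,"ty":-0.47,"tz":0,"claw":1},{"rx":0,"ry":0,"rz":0.1047,"tx":0.025,"ty":-0.47,"tz":0,"claw":1},{"rx":0,"ry":0,"rz":0.1047,"tx":0.025,"ty":-0.47,"tz":0,"claw":1},{"rx":0,"ry":0,"rz":0.1047,"tx":0.025,"ty":-0.47,"tz":0,"claw":1},{"rx":0,"ry":0,"rz":0.1047,"tx":0.025,"ty":-0.47,"tz":0,"claw":1},{"rx":0,"ry":0,"rz":0.1047,"tx":0.025,"ty":-0.47,"tz":0,"claw":1},{"rx":0,"ry":0,"rz":0.1047,"tx":0.025,"ty":-0.47,"tz":0,"claw":1},{"rx":0,"ry":0,"rz":0.1047,"tx":0.025,"ty":-0.47,"tz":0,"claw":1},{"rx":0,"ry":0,"rz":0.1047,"tx":0.025,"ty":-0.47,"tz":0,"claw":1},{"rx":0,"ry":0,"rz":0.1047,"tx":0.025,"ty":-0.47,"tz":0,"claw":1}]' >/dev/null; python3 st.py
```

```text
t 8.1167 p [ 0.5576 -0.0717  0.13  ] tilt [ 0.0034 -0.0006] xyaw 103.87 q6 1.07 gap 0.013 gf 21.05050653219223 F [ 1.9 -0.9  2. ]
base xy 0.0151 -0.0428 R 0.0454 baseang -70.59
peg4 tool dx dy cm 0.25 -1.5
knob tool dx dy cm 16.72 3.78
```

```bash
python3 -m jog '[{"rx":0,"ry":0,"rz":0.1047,"tx":0.025,"ty":-0.47,"tz":0,"claw":1},{"rx":0,"ry":0,"rz":0.1047,"tx":0.025,"ty":-0.47,"tz":0,"claw":1},{"rx":0,"ry":0,"rz":0.1047,"tx":0.025,"ty":-0.47,"tz":0,"claw":1},{"rx":0,"ry":0,"rz":0,"tx":0,"ty":0,"tz":0,"claw":1},{"rx":0,"ry":0,"rz":0,"tx":0,"ty":0,"tz":0,"claw":1},{"rx":0,"ry":0,"rz":0,"tx":0,"ty":0,"tz":0,"claw":1}]' >/dev/null; python3 st.py
```

```text
t 8.6167 p [ 0.543  -0.0732  0.1299] tilt [ 0.0014 -0.0015] xyaw 86.37 q6 1.37 gap 0.013 gf 21.62436157464981 F [-1.5 -3.5  9.4]
base xy 0.0006 -0.0452 R 0.0453 baseang -89.26
peg4 tool dx dy cm 0.03 -0.06
knob tool dx dy cm 17.32 0.02
```

```bash
python3 -m jog '[{"rx":0,"ry":0,"rz":0,"tx":0,"ty":0,"tz":0,"claw":0.4},{"rx":0,"ry":0,"rz":0,"tx":0,"ty":0,"tz":0,"claw":0},{"rx":0,"ry":0,"rz":0,"tx":0,"ty":0,"tz":0,"claw":0},{"rx":0,"ry":0,"rz":0,"tx":0,"ty":0,"tz":0,"claw":0},{"rx":0,"ry":0,"rz":0,"tx":0,"ty":0,"tz":0,"claw":0},{"rx":0,"ry":0,"rz":0,"tx":0,"ty":0,"tz":-2,"claw":0},{"rx":0,"ry":0,"rz":0,"tx":0,"ty":0,"tz":-2,"claw":0},{"rx":0,"ry":0,"rz":0,"tx":0,"ty":0,"tz":-2,"claw":0},{"rx":0,"ry":0,"rz":0,"tx":0,"ty":0,"tz":-2,"claw":0},{"rx":0,"ry":0,"rz":0,"tx":0,"ty":0,"tz":0,"claw":0},{"rx":0,"ry":0,"rz":0,"tx":0,"ty":0,"tz":0,"claw":0}]' >/dev/null; python3 st.py
python3 - <<'E'
from h import *
p,d=robot.grab_frame('wrist');cv2.imwrite('pics/w3.png',p)
E
```

```text
t 9.5333 p [ 0.5429 -0.0727  0.2097] tilt [ 0.002  -0.0005] xyaw 86.19 q6 1.37 gap 0.0426 gf 0.0 F [ 0.7 -0.4 -0.8]
base xy 0.0005 -0.0447 R 0.0447 baseang -89.38
peg4 tool dx dy cm -0.03 -0.05
knob tool dx dy cm 17.27 -0.02
```

View pics/w3.png

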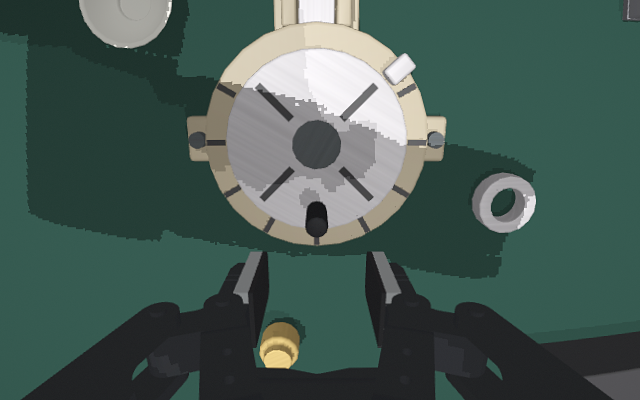

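The peg is back at the fifth mark at (317,220), aligned with the radial line and with nothing disturbed. On to the knob.

```bash
python3 -m jog '[{"rx":0,"ry":0,"rz":0,"tx":3.46,"ty":0,"tz":0,"claw":0},{"rx":0,"ry":0,"rz":0,"tx":3.46,"ty":0,"tz":0,"claw":0},{"rx":0,"ry":0,"rz":0,"tx":3.46,"ty":0,"tz":0,"claw":0},{"rx":0,"ry":0,"rz":0,"tx":3.46,"ty":0,"tz":0,"claw":0},{"rx":0,"ry":0,"rz":0,"tx":3.46,"ty":0,"tz":0,"claw":0},{"rx":0,"ry":0,"rz":0,"tx":0,"ty":0,"tz":2.1,"claw":0},{"rx":0,"ry":0,"rz":0,"tx":0,"ty":0,"tz":2.1,"claw":0},{"rx":0,"ry":0,"rz":0,"tx":0,"ty":0,"tz":2.1,"claw":0},{"rx":0,"ry":0,"rz":0,"tx":0,"ty":0,"tz":2.1,"claw":0},{"rx":0,"ry":0,"rz":0,"tx":0,"ty":0,"tz":2.1,"claw":0},{"rx":0,"ry":0,"rz":0,"tx":0,"ty":0,"tz":0,"claw":0.4},{"rx":0,"ry":0,"rz":0,"tx":0,"ty":0,"tz":0,"claw":1},{"rx":0,"ry":0,"rz":0,"tx":0,"ty":0,"tz":0,"claw":1},{"rx":0,"ry":0,"rz":0,"tx":0,"ty":0,"tz":0,"claw":1},{"rx":0,"ry":0,"rz":0,"tx":0,"ty":0,"tz":0,"claw":1}]' >/dev/null; python3 st.py
```

```text
t 10.8333 p [0.5543 0.0998 0.1033] tilt [ 0.0001 -0.0003] xyaw 86.15 q6 1.69 gap 0.0169 gf 21.87885493040085 F [  7.5  -1.7 -23.9]
base xy 0.0001 0.1281 R 0.1281 baseang 89.96
peg4 tool dx dy cm -17.31 -0.02
knob tool dx dy cm -0.01 -0.01
```

```bash
python3 -m jog '[{"rx":0,"ry":0,"rz":0,"tx":-0.4,"ty":0,"tz":0,"claw":1},{"rx":0,"ry":0,"rz":0,"tx":-0.4,"ty":0,"tz":0,"claw":1},{"rx":0,"ry":0,"rz":0,"tx":-0.4,"ty":0,"tz":0,"claw":1},{"rx":0,"ry":0,"rz":0,"tx":-0.4,"ty":0,"tz":0,"claw":1},{"rx":0,"ry":0,"rz":0,"tx":-0.4,"ty":0,"tz":0,"claw":1},{"rx":0,"ry":0,"rz":0,"tx":-0.2,"ty":0,"tz":0,"claw":1},{"rx":0,"ry":0,"rz":0,"tx":0,"ty":0,"tz":0,"claw":1},{"rx":0,"ry":0,"rz":0,"tx":0,"ty":0,"tz":0,"claw":1}]' >/dev/null; python3 st.py;  python3 -m jog '[{"rx":0,"ry":0,"rz":0,"tx":-0.1,"ty":0,"tz":0,"claw":1},{"rx":0,"ry":0,"rz":0,"tx":-0.1,"ty":0,"tz":0,"claw":1},{"rx":0,"ry":0,"rz":0,"tx":0,"ty":0,"tz":0,"claw":1},{"rx":0,"ry":0,"rz":0,"tx":0,"ty":0,"tz":0,"claw":1}]' >/dev/null; python3 st.py
```

```text
t 11.5 p [0.5529 0.0785 0.1034] tilt [0.0002 0.0015] xyaw 86.17 q6 1.65 gap 0.0171 gf 21.74796223640442 F [  7.7   2.7 -24.8]
base xy 0.0001 0.1068 R 0.1068 baseang 89.95
peg4 tool dx dy cm -15.18 -0.03
knob tool dx dy cm 2.12 -0.01
t 11.8333 p [0.5528 0.0781 0.1034] tilt [0.0006 0.005 ] xyaw 86.25 q6 1.64 gap 0.0174 gf 21.73897236585617 F [  7.8  11.9 -25. ]
base xy 0.0001 0.1064 R 0.1064 baseang 89.96
peg4 tool dx dy cm -15.14 -0.05
knob tool dx dy cm 2.16 -0.0
```

The end stop is felt at 106.4 mm, with the force rising to 12 N. Release, lift and look.

```bash
python3 -m jog '[{"rx":0,"ry":0,"rz":0,"tx":0,"ty":0,"tz":0,"claw":0.4},{"rx":0,"ry":0,"rz":0,"tx":0,"ty":0,"tz":0,"claw":0},{"rx":0,"ry":0,"rz":0,"tx":0,"ty":0,"tz":0,"claw":0},{"rx":0,"ry":0,"rz":0,"tx":0,"ty":0,"tz":0,"claw":0},{"rx":0,"ry":0,"rz":0,"tx":0,"ty":0,"tz":-2,"claw":0},{"rx":0,"ry":0,"rz":0,"tx":0,"ty":0,"tz":-3,"claw":0},{"rx":0,"ry":0,"rz":0,"tx":0,"ty":0,"tz":-3,"claw":0},{"rx":0,"ry":0,"rz":0,"tx":0,"ty":0,"tz":-3,"claw":0},{"rx":0,"ry":0,"rz":0,"tx":-3,"ty":0,"tz":-2,"claw":0},{"rx":0,"ry":0,"rz":0,"tx":-3,"ty":0,"tz":-2,"claw":0},{"rx":0,"ry":0,"rz":0,"tx":-3,"ty":0,"tz":-2,"claw":0},{"rx":0,"ry":0,"rz":0,"tx":0,"ty":0,"tz":0,"claw":0},{"rx":0,"ry":0,"rz":0,"tx":0,"ty":0,"tz":0,"claw":0}]' >/dev/null; python3 st.py
python3 - <<'E'
from h import *
p,d=robot.grab_frame('side');cv2.imwrite('pics/s4.png',cv2.resize(p[130:280,250:420],None,fx=4,fy=4,interpolation=cv2.INTER_CUBIC))
E
```

```text
t 12.9167 p [ 0.5468 -0.0153  0.2756] tilt [ 0.003  -0.0006] xyaw 86.0 q6 1.48 gap 0.0426 gf 0.0 F [-0.6  0.2 -0.5]
base xy 0.0004 0.0128 R 0.0128 baseang 88.01
peg4 tool dx dy cm -5.78 -0.03
knob tool dx dy cm 11.52 -0.06
```

View pics/s4.png

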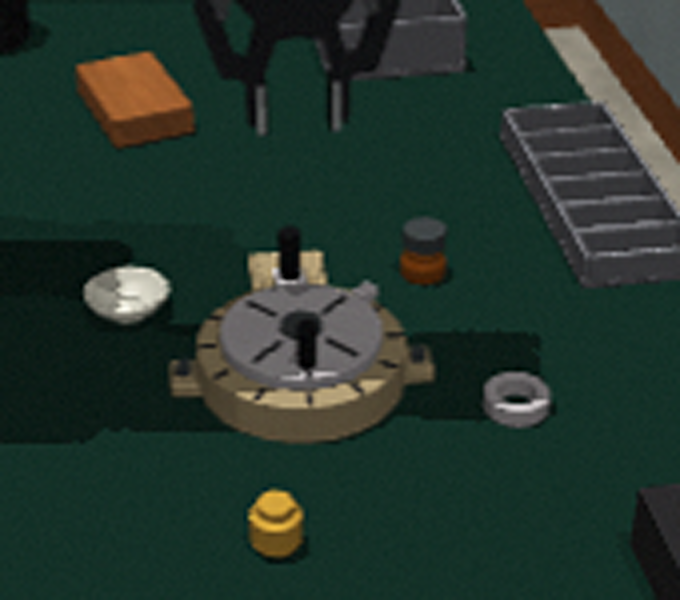

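The knob at (289,255) now stands close to the dial, so the bolt is home. The peg at (308,345) is at the fourth mark, the gripper is clear and the bystanders are where they were.

```bash
python3 -c "
from bench import robot
print(robot.finish_job())"
```

```text
the job is handed in; nothing more can be done
None
```

The job is handed in: I zeroed the dial against the stop, turned it back clockwise to the fourth click, pushed the bolt to its end stop and let go of everything, with no bystander visibly moved; no verdict was returned.

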